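# Clamp an offcut in the jig with its cam lever

### The job

Clamp the small wooden offcut in the jig, working only by pushing with a fingertip: first slide it along the channel until its end is right against the dark end stop, then push the red lever round clockwise until the blue jaw holds the offcut tight between itself and the fence, and let go. Do not pick anything up, and leave the jar, the tape measure and the roll of tape where they are.

Things in the scene. Friction and masses are not known exactly. Their poses are not given: they have to be found in the camera images.
- jig: Clamping jig screwed to the bench (never moves): plywood board 260 (x) x 220 (y) mm on battens, top 40 mm above the bench; origin: under its centre at bench height, z up. The channel for the offcut runs along x, open at its -x end, between an aluminium fence (face at y = -50 mm, from x = -70 to +110 mm, top 60 mm above the bench) and the blue jaw on the +y side. Site end_stop closes the +x end.
- home (a point): Where the centre of the offcut's underside belongs: x = 40, y = -27.5, z = 40 mm in the jig frame (offcut against end stop and fence). Axes as the jig's.
- end_stop (a point): Middle of the end stop's face that the offcut must meet, x = 85, y = -29 mm in the jig frame, 50 mm above the bench; a dark steel block 46 mm wide whose top is 60 mm above the bench. Axes as the jig's.
- offcut: Loose dark pine offcut, 45 (its x) x 90 (its y) x 24 mm, about 50 g; origin: centre of the underside, z up. It lies on the board in the channel, long side along the jig's x (its own y axis points roughly along the jig's +x), 25 to 50 mm short of the end stop and a few mm off the fence.
- jaw: Blue sliding jaw with a black rubber face, 60 (along the jig's x) x 16 x 23 mm, centred at x = 40 mm of the jig; origin: centre of its underside, the rubber face 8 mm to the -y side. Axes as the jig's. The lever's cam drives it towards -y, about 13 mm per rad; fully open, its face is at y = +9 mm of the jig. It moves only with the lever.
- lever (a joint): Angle of the red cam lever, rad: 0 = open, grows clockwise seen from above, end 1.5; starts at 0 to 0.35. The jaw meets an offcut that is at the fence at about 1.07; a push of 7 to 20 N on the arm then makes it tight. Friction (0.25 N m, 2.5 N at the arm) keeps the lever where it is left. At value q the arm points at 140 degrees minus q from the jig's +x (counter-clockwise positive), on the +y side.
- pivot (a point): On the lever's vertical axis, at the mid-height of the arm, 68 mm above the bench (x = 40, y = 39.5 mm in the jig frame).
- lever_push (a point): Point on the centre line of the red arm 105 mm from the pivot, 68 mm above the bench; its x axis points outwards along the arm, z up. The arm is a bar 14 mm wide, from 60 to 76 mm above the bench, with a black ball 30 mm in diameter centred 142 mm from the pivot. Beneath it is free space down to the board (40 mm) or bench.
- jar: Bystander: clear jar with red lid, 66 mm across, 84 mm high; origin: centre of the underside.
- tape_measure: Bystander: yellow tape measure, 36 x 76 x 70 mm high; origin: centre of the underside.
- tape_roll: Bystander: roll of black tape lying flat, 59 mm across, 19 mm high; origin: centre of the underside.
There are look-alikes about, which are no part of the job. What is shaped like the offcut but green or purple is not meant.

How it is judged (in metres and radians):
On the way, in this order (a step that is already met when the one before it is completed fails the run):
1. the offcut lies against the end stop (within 3 mm) with the jaw still loose (lever below 0.9 rad) (x of offcut in the frame of jig above 0.037 m and value of joint lever below 0.9 rad), for 0.2 s.
2. the jaw presses on the offcut (contact force between jaw and offcut above 2 N), for 0.2 s.
At the end, for the whole second after the job is handed in: The offcut lies flat on the board, its end within 4 mm of the end stop, its side within 2 mm of the fence and square to it (0.04 rad); the jaw presses on it with more than 2 N with the lever past 0.95 rad and let go; all at rest (x of offcut in the frame of jig above 0.036 m and y of offcut in the frame of jig below -0.0255 m and height (world z) of offcut below 0.043 m and angle between the y axis of offcut and the x axis of jig, either way round below 0.04 rad and contact force between jaw and offcut above 2 N and value of joint lever above 0.95 rad and linear speed of offcut below 0.01 m/s and velocity of joint lever between -0.05 and 0.05 rad/s); the robot touches nothing.
It fails at once if the offcut is lifted or tipped (more than 8 mm off the board, or 0.2 rad) (height (world z) of offcut above 0.048 m or angle between offcut's own z axis and vertical above 0.2 rad).
It fails at once if the tape measure is pushed more than 20 mm or picked up (distance of tape_measure from where it was at the start of the episode above 0.02 m).
It fails at once if the jar is pushed more than 20 mm or picked up (distance of jar from where it was at the start of the episode above 0.02 m).
It fails at once if the roll of tape is pushed more than 20 mm or picked up (distance of tape_roll from where it was at the start of the episode above 0.02 m).
It also fails if it takes over 42 s, if anything falls off the work surface, if the arm or the gripper's body presses on something with over 40 N, if the wrist force passes 120 N, or if a joint passes its speed limit or range.

### The arm

A 6-joint arm with a two-finger parallel gripper is mounted at the origin on the work surface; the furniture and walls round the work are solid. World frame = base frame: x ahead of the robot, y to its left, z up, the work surface at z = 0. Lengths are in m, angles in degrees, forces in N, time in s.
With the tool pointing down it reaches from about 0.375 to 0.75 m from the base axis. Payload 9 kg.
Tool frame: the origin (TCP) lies where the fingers leave the gripper's body, on its centre line; the fingertips stand 73 mm ahead of it and the grasp point (between the pads) lies 54 mm ahead of it (robot.tip_reach is the distance from the TCP to the fingertips, in m); z points along the fingers, y is the line along which they close (so a half turn about z gives the same grasp; the last joint's range is limited). The gripper opens to 85 mm and grips with 20 to 120 N. Pads are 22 mm wide; open, the fingers measure 114 mm over their backs; the gripper's body (76 mm by 85 mm) begins 54 mm behind the grasp point. The pads swing forward as they close: fully open they stand 13 mm farther back than shut.
Start: joints at [53.245, 5.964, 5.575, 89.605, 0, 77.527], TCP at [0.247, 0.547, 0.304] pointing down, gripper open.
Joint ranges: [-171.21, 171.21], [-48.23, 106.86], [-62.78, 66.21], [-105.2, 120.99], [-86.42, 89.51], [-180, 180]. Speed limits (degrees/s): [127.2, 127.2, 147.25, 180, 180, 180].

### API

Orientations are given as [roll, pitch, yaw] about the fixed x, y, z axes, in that order (R = Rz(yaw) Ry(pitch) Rx(roll)).
In Python, from plant import robot gives the robot as it stands. Calls block until the motion is done:
- robot.move_pose(position, orientation): joint-space move of the TCP to a pose.
- robot.line_to(position, vel=0.15, rotation=None, guard=None): straight line of the TCP; rotation=None keeps the orientation; vel is the mean speed in m/s. With guard (N) it stops when the force on the tool has changed by that much, and returns True; else False.
- robot.goto_joints(angles): joint-space move.
- robot.set_gripper(opening): finger opening in m; the grip force is fixed at half the most; returns when the fingers have stopped.
- robot.pause(seconds).
- robot.ik(position, orientation): joint angles nearest the present ones, or None.
- robot.observe(): the state.
- robot.grab_frame(name): name is "scene" or "top" or "wrist"; returns the picture (420x560x3 uint8, blue, green, red); there is no depth.
- robot.get_calibration(name): a dict with "vertical_fov" (degrees; the focal length in pixels is half the picture's height over the tangent of half this angle, whatever the lens; pixels are square), "cx", "cy" (the principal point, pixels), "k1" (the pictures are not rectified: a ray, as slopes to the right and down, at radius r is drawn at 1 + k1 r^2 times it, then the intrinsics apply), "rvec" (rotation vector, rad) and "tvec" (3), from world to camera coordinates, as OpenCV has them. Camera axes: x right, y down, z forward; pixel columns grow to the right and rows downward; lengths in m; the calibration is good to about 2 mm. A picture is of the moment at which its call begins: read the wrist's pose just before it. get_calibration takes no time and is no camera call; for the wrist camera it gives the pose at the moment of the call.
A pose or a line that the arm cannot do raises robot.IKError and nothing moves.
- robot.job_done(): hands the job in; it is judged then, once.
The state is a dict: "time": time; "q": joint angles; "qvel": joint speeds; "joint_torque": joint torques, N m; "tool_pos": TCP position; "tcp_rot": TCP orientation; "ft_force": force on the tool from outside, world axes, zero at the start; "torque": the same for the moment, N m; "gripper_width": finger opening in m; "gripper_force": force on a finger pad.
Only numpy, scipy, OpenCV 4.12 (cv2) and the standard library are available. Lean on these libraries where they do the work, as an engineer would, in place of code of your own. Each camera call takes 0.05 s, during which the arm holds its last target. There are 200 camera calls.

## Working session

There is one attempt and no reset: what is moved stays moved. The work goes in short steps, each a Python script; the robot and the scene stay as the last script left them, time stands still between calls to the robot, and variables do not carry over. Pictures are saved under pics/ and viewed, at most 10 in all, crops included, and the job is handed in when it is done.

```bash
ls; mkdir -p pics; cat > h.py <<'E'
import numpy as np, cv2
from plant import robot
def cal(n):
    c=robot.get_calibration(n); f=210/np.tan(np.radians(c["vertical_fov"]/2))
    return dict(f=f,cx=c["cx"],cy=c["cy"],k1=c["k1"],R=cv2.Rodrigues(np.array(c["rvec"],float))[0],t=np.array(c["tvec"],float).ravel())
def ray(c,uv):
    d=(np.array(uv,float)-[c["cx"],c["cy"]])/c["f"]; rd=np.linalg.norm(d); r=rd
    for _ in range(30): r=rd/(1+c["k1"]*r*r)
    s=d/(1+c["k1"]*r*r)
    return -c["R"].T@c["t"], c["R"].T@np.array([s[0],s[1],1])
def onz(c,uv,z):
    o,d=ray(c,uv); return o+d*(z-o[2])/d[2]
def proj(c,p):
    x=c["R"]@np.array(p,float)+c["t"]; s=x[:2]/x[2]; s=s*(1+c["k1"]*(s@s)); return s*c["f"]+[c["cx"],c["cy"]]
E
python3 - <<'E'
from h import *
for n in("top","scene"):
    cv2.imwrite(f"pics/{n}0.png",robot.grab_frame(n)); c=robot.get_calibration(n); print(n,c)
print(robot.observe()["time"],robot.observe()["tcp_rot"])
E
```

```text
pics
top {'vertical_fov': 47.300338339738, 'cx': 276.2797019257393, 'cy': 206.3630375783671, 'k1': -0.09675359989184226, 'rvec': array([ 2.1063839 , -2.13249519,  0.21614896]), 'tvec': array([0.01221178, 0.6332101 , 0.8207618 ])}
scene {'vertical_fov': 44.84867401314968, 'cx': 276.45373497946986, 'cy': 203.0668358345212, 'k1': -0.0032293861522209658, 'rvec': array([ 2.21145562, -1.4072735 ,  0.41282092]), 'tvec': array([-0.25990039,  0.50875756,  1.00344853])}
0.1 [-1.79932456e+02 -1.79392263e-02  1.55717074e+02]
```

View pics/top0.png

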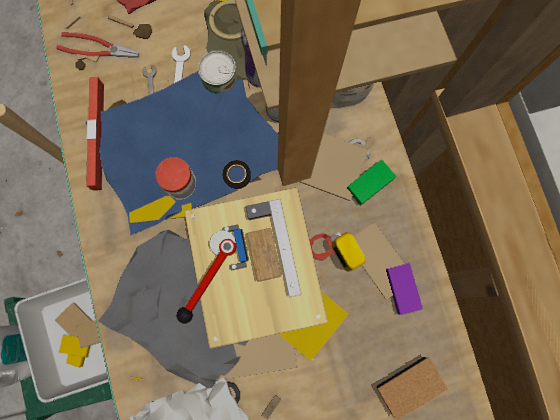

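View pics/scene0.png

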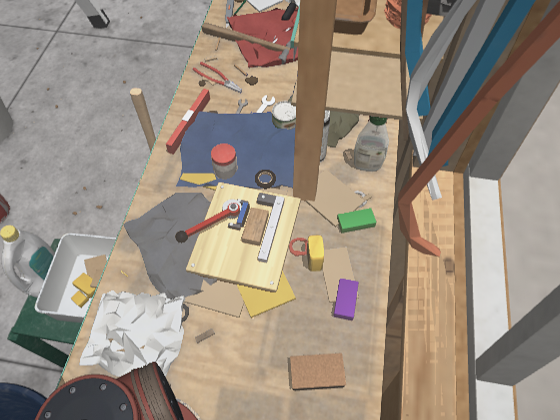

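The top view shows the brown offcut at (266,254) in the jig, between the blue jaw (240,248) and the fence (285,250). The end stop is at (258,211), the lever ball at (184,315), the jar at (175,178), the tape roll at (236,174) and the tape measure at (349,251). Look-alikes: green block (371,182), purple block (404,289) and cork-brown block (410,386). Only the one at (266,254) is in the channel and dark pine.

```bash
cat > m.py <<'E'
from h import *
def rect(mask):
    cs=cv2.findContours(mask,cv2.RETR_EXTERNAL,cv2.CHAIN_APPROX_NONE)[0]
    k=max(cs,key=cv2.contourArea); return k
def worldrect(c,k,z):
    P=np.array([onz(c,p[0],z)[:2] for p in k])*1000
    return cv2.minAreaRect(P.astype(np.float32)), P
E
python3 - <<'E'
from m import *
c=cal("top"); im=cv2.imread("pics/top0.png"); hsv=cv2.cvtColor(im,cv2.COLOR_BGR2HSV)
for p in [(266,254),(285,250),(200,290),(300,300),(240,248),(258,211),(207,283),(250,320)]: print(p,hsv[p[1],p[0]])
print("cam",-c["R"].T@c["t"])
for p in [(186,207),(297,187),(327,322),(215,345)]: print(onz(c,p,.04))
cv2.imwrite("pics/crop.png",cv2.resize(im[175:355,165:365],None,fx=4,fy=3.33*1.2/1,interpolation=cv2.INTER_CUBIC)[:600] if 0 else cv2.resize(im[180:330,165:365],None,fx=4,fy=4,interpolation=cv2.INTER_CUBIC))
E
```

```text
(266, 254) [ 17 104 150]
(285, 250) [150   1 196]
(200, 290) [  2 250 168]
(300, 300) [ 26  83 197]
(240, 248) [106 195 154]
(258, 211) [150   5  97]
(207, 283) [  2 241 164]
(250, 320) [ 22 101 197]
cam [0.45934858 0.00996491 0.92932969]
[0.6387286  0.17546452 0.04      ]
[ 0.67512836 -0.03574966  0.04      ]
[ 0.42255487 -0.08515627  0.04      ]
[0.38419122 0.11803182 0.04      ]
```

View pics/crop.png

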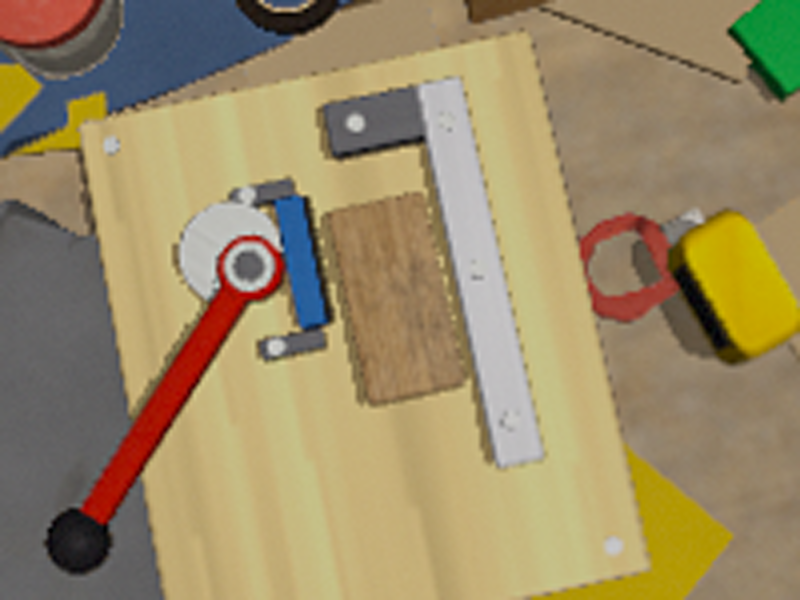

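The crop shows the pine offcut centred at crop (397,298), which is full-image (264,254). It is short of the dark end stop (375,122) and close to the fence (480,270). The choice is confirmed.

```bash
cat > loc.py <<'E'
from m import *
def locate(im,c,verbose=True):
    hsv=cv2.cvtColor(im,cv2.COLOR_BGR2HSV); roi=np.zeros(im.shape[:2],np.uint8); roi[185:345,170:330]=255
    def mk(lo,hi,k=3):
        m=cv2.inRange(hsv,np.array(lo),np.array(hi))&roi; return cv2.morphologyEx(m,cv2.MORPH_OPEN,np.ones((k,k)))
    out={}
    fm=mk((0,0,165),(180,35,255)); fm[:,:262]=0
    (ctr,sz,a),P=worldrect(c,rect(fm),.06); B=cv2.boxPoints((ctr,sz,a)); print("fence",ctr,sz)
    e=[B[1]-B[0],B[2]-B[1]]; u=max(e,key=np.linalg.norm); u=u/np.linalg.norm(u); u*=np.sign(u[0]); v=np.array([-u[1],u[0]])
    w=min(sz)
    # outline centre: x=20, y=-50-w/2
    org=np.array(ctr)-20*u+(50+w/2)*v
    out["yaw"]=np.arctan2(u[1],u[0]); out["org"]=org; out["R"]=np.c_[u,v]
    om=mk((8,70,90),(21,200,175)); om[:,:235]=0
    (oc,os_,oa),P=worldrect(c,rect(om),.064); b=cv2.boxPoints((oc,os_,oa)); e=[b[1]-b[0],b[2]-b[1]]; l=max(e,key=np.linalg.norm); l=l*np.sign(l[0])
    out["off"]=(np.array(oc)-org)@out["R"]; out["offyaw"]=np.degrees(np.arctan2(l[1],l[0])-out["yaw"]); print("offcut size",os_)
    return out
if __name__=="__main__":
    c=cal("top"); im=cv2.imread("pics/top0.png"); o=locate(im,c); print(o,np.degrees(o["yaw"]))
    J=lambda p,z:(onz(c,p,z)[:2]*1000-o["org"])@o["R"]
    for n,p,z,e in [("corner",(186,207+3),.04,"-130..130/110"),("cornTL",(165+80/4,180+122/4),.04,"130,110"),("TR",(165+528/4,180+32/4),.04,"130,-110"),("BR",(165+650/4,180+567/4),.04,"-130,-110"),
      ("pivot",(165+248/4,180+266/4),.078,"40,39.5"),("stopfaceL",(165+340/4,180+157/4),.06,"85,-6"),("ball",(165+78/4,180+540/4),.068,"r142")]: print(n,J(p,z),e)
    for n,p,z in [("jar",(175,170),.084),("roll",(236,174),.019),("tm",(349,245),.07),("postfoot?",(295,185),0)]: print(n,J(p,z),onz(c,p,z))
E
python3 loc.py
```

```text
fence (558.8010864257812, -9.375503540039062) (177.98106384277344, 20.635095596313477)
offcut size (174.6147918701172, 99.21602630615234)
{'yaw': np.float32(0.20009886), 'org': array([527.21105671,  45.76319718]), 'R': array([[ 0.9800469 , -0.19876622],
       [ 0.19876622,  0.9800469 ]], dtype=float32), 'off': array([ 84.38080571, -70.24625061]), 'offyaw': np.float32(77.87406)} 11.464819
corner [129.36454457 105.96144662] -130..130/110
cornTL [128.8150622  107.99329109] 130,110
TR [ 126.84992357 -108.85609665] 130,-110
BR [-128.35194056 -108.49565993] -130,-110
pivot [39.95901624 40.40287782] 40,39.5
stopfaceL [82.8792976 -9.3885855] 85,-6
ball [-62.36011282 138.36680491] r142
jar [197.19431669 106.53149309] [0.69929588 0.18936463 0.084     ]
roll [1.84392471e+02 1.58096648e-02] [0.70792119 0.08242969 0.019     ]
tm [  -2.76075405 -174.58294553] [ 0.55920658 -0.12588503  0.07      ]
postfoot? [ 142.71052999 -110.22997119] [ 0.68898407 -0.03390132  0.        ]
```

```bash
cat > g.py <<'E'
from loc import *
ORG=np.array([527.2,45.8]); YAW=11.465; RJ=np.array([[.98005,-.19877],[.19877,.98005]])
def W(x,y,tipz): # jig mm -> TCP for fingertip at jig x,y and tip height (mm)
    w=ORG+RJ@np.array([x,y]); return [w[0]/1000,w[1]/1000,tipz/1000+robot.tip_reach]
def Jg(p): return RJ.T@(np.array(p[:2])*1000-ORG)
E
python3 - <<'E'
from g import *
c=cal("top");cs=cal("scene")
P=[Jg(onz(c,(165+u/4,180+v/4),.064)) for u,v in [(328,214),(420,194),(466,384),(370,404)]]
print(np.round(P,1),np.mean(P,0)); print(np.linalg.norm(P[0]-P[3]),np.linalg.norm(P[0]-P[1]))
# ball by two views
o1,d1=ray(c,(184.5,315)); o2,d2=ray(cs,(181,237)); s=np.linalg.lstsq(np.c_[d1,-d2],o2-o1,rcond=None)[0]; p=o1+d1*s[0]; print("ball",p,Jg(p), o2+d2*s[1]-p)
o1,d1=ray(c,(294,185)); o2,d2=ray(cs,(305,198)); s=np.linalg.lstsq(np.c_[d1,-d2],o2-o1,rcond=None)[0]; p=o1+d1*s[0]; print("post",p,Jg(p), o2+d2*s[1]-p)
print(robot.tip_reach)
for yaw in (191.465-360,101.465,11.465): print(yaw,[robot.ik(W(*q),[180,0,yaw]) is not None and np.round(robot.ik(W(*q),[180,0,yaw])) for q in [(-75,-29,150),(-75,-29,45),(-16,-29,45)]])
E
```

```text
[[ 57.5   1.2]
 [ 57.7 -41.7]
 [-30.8 -43.9]
 [-30.5  -0. ]] [ 13.48263067 -21.10736655]
88.0102798468349 42.86411467209721
ball [0.43851751 0.16954908 0.06488527] [-62.31566421 138.90770653] [ 0.00065057 -0.00113201 -0.00022466]
post [ 0.68492532 -0.03116089  0.01651622] [ 139.28118326 -106.77658119] [ 0.00872003 -0.01230898  0.00270948]
0.0726
-168.535 [array([-16., -19., -26.,  83.,   0., -28.]), array([-16., -16., -35.,  71.,   0., -28.]), array([-13.,  -5., -25.,  70.,   0., -24.])]
101.465 [array([-16., -19., -26.,  83.,   0.,  62.]), array([-16., -16., -35.,  71.,   0.,  62.]), array([-13.,  -5., -25.,  70.,   0.,  66.])]
11.465 [array([-16., -19., -26.,  83.,   0., 152.]), array([-16., -16., -35.,  71.,   0., 152.]), array([-13.,  -5., -25.,  70.,   0., 156.])]
```

Sizes check out: 88×43 measured against 90×45, ball height 65 against 68, pivot within 1 mm. The offcut is centred at jig (13.5,−21), about 27 mm short of the stop. Next is the push.

```bash
python3 - <<'E'
from g import *
O=[180,0,-168.535]
robot.set_gripper(0.0)
robot.move_pose(W(-65,-22,140),O)
robot.line_to(W(-65,-22,48),vel=.12,guard=8)
t=robot.observe(); print(t["time"],t["tool_pos"],Jg(t["tool_pos"]),t["ft_force"])
r=robot.line_to(W(-5,-22,48),vel=.03,guard=5)
t=robot.observe(); print(r,t["time"],Jg(t["tool_pos"]),t["ft_force"])
cv2.imwrite("pics/top1.png",cv2.resize(robot.grab_frame("top")[160:340,165:365],None,fx=3,fy=3))
E
```

```text
3.8917 [0.46831296 0.01124781 0.12135212] [-64.58018262 -22.15790109] [ 0.39528352 -0.38370719  0.10978467]
True 5.4 [-14.68846833 -21.77425552] [ 0.08930824  0.52692953 -0.87290142]
```

View pics/top1.png

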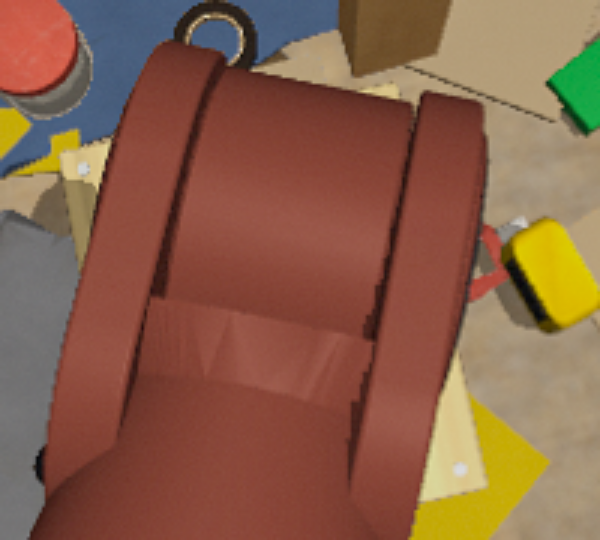

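The arm hides the jig in this view. The finger stopped at x≈−14.7, where the end stop should halt it (expected −16). I'll press once more gently, back off, rise clear and look.

```bash
python3 - <<'E'
from g import *
r=robot.line_to(W(-5,-25,48),vel=.02,guard=6); robot.pause(.3)
t=robot.observe(); print(r,t["time"],Jg(t["tool_pos"]),t["ft_force"])
robot.line_to(W(-35,-25,48),vel=.1); robot.line_to(W(-35,-25,160),vel=.2)
O=[180,0,-168.535]
robot.move_pose(W(-95,120,140),O)
t=robot.observe(); print(t["time"],Jg(t["tool_pos"]))
cv2.imwrite("pics/top2f.png",robot.grab_frame("top"))
cv2.imwrite("pics/top2.png",cv2.resize(cv2.imread("pics/top2f.png")[180:330,165:365],None,fx=4,fy=4,interpolation=cv2.INTER_CUBIC))
E
```

```text
True 5.9917 [-14.84178886 -21.642343  ] [ 0.01432436  0.70965708 -0.66480926]
7.7333 [-95.3590396  120.25688292]
```

View pics/top2.png

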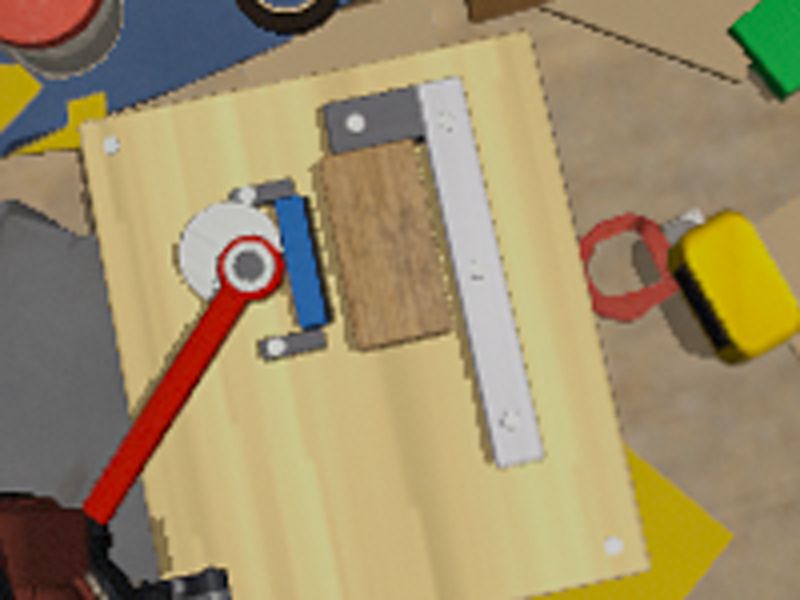

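The offcut's end now touches the end stop: its edge is at crop (370,150), with a small gap left at the fence. The lever is unmoved, running from (90,515) to (248,266). Next I push the lever round from its −x side.

```bash
cat > lev.py <<'E'
from g import *
def pose(q,gap=0,r=105,z=50):
    a=np.radians(140)-q; u=np.array([np.cos(a),np.sin(a)]); n=np.array([np.sin(a),-np.cos(a)])
    p=np.array([40,39.5])+r*u-(18+gap)*n
    yaw=(YAW+np.degrees(a)-90-180+180)%360-180
    return W(p[0],p[1],z),[180,0,yaw],RJ@n
def F(n): return -np.array(robot.observe()["ft_force"][:2])@n
E
python3 - <<'E'
from lev import *
p,o,n=pose(.05,22,z=140); robot.move_pose(p,o)
p,o,n=pose(.05,22); print(robot.line_to(p,vel=.12,guard=8))
f0=F(n); print("free",f0,robot.observe()["time"])
q=.1
while q<1.0:
    p,o,n=pose(q); h=robot.line_to(p,vel=.08,rotation=o,guard=15)
    print(round(q,2),h,round(F(n),1),round(robot.observe()["time"],1))
    if h: break
    q+=.15
E
```

```text
False
free -0.4333156026948512 9.55
0.1 False 0.6 10.0
0.25 False 0.2 10.4
0.4 False -0.6 10.7
0.55 False -0.1 11.1
0.7 False 0.7 11.4
0.85 False 0.1 11.8
```

```bash
python3 - <<'E'
from lev import *
for q in (.98,1.04,1.1,1.16,1.22,1.28,1.34,1.4):
    p,o,n=pose(q); h=robot.line_to(p,vel=.025,rotation=o,guard=13)
    t=robot.observe(); f=F(n); print(q,h,round(f,1),round(t["time"],1),Jg(t["tool_pos"]).round(1),Jg(p).round(1))
    if h or f>12: break
cv2.imwrite("pics/top3f.png",robot.grab_frame("scene"))
cv2.imwrite("pics/top3.png",cv2.resize(cv2.imread("pics/top3f.png")[150:300,150:350],None,fx=4,fy=4,interpolation=cv2.INTER_CUBIC))
E
```

```text
0.98 False 1.3 12.5 [ 33.3 145.8] [ 33.4 145.8]
1.04 False -0.4 12.9 [ 39.9 145.9] [ 39.7 146. ]
1.1 False 1.7 13.3 [ 46.  145.9] [ 46.1 145.9]
1.16 True 8.1 13.6 [ 49.8 146.1] [ 52.5 145.3]
```

View pics/top3.png

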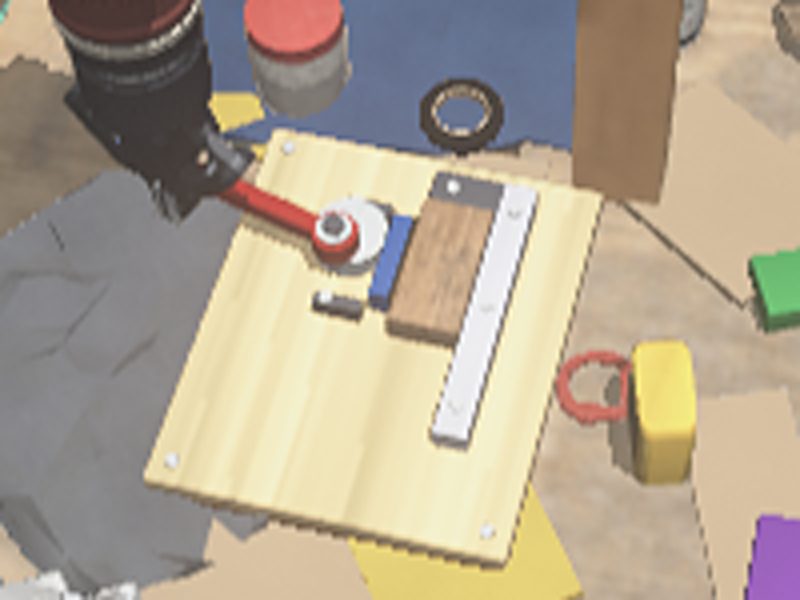

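The blue jaw at (390,260) now touches the offcut, which sits against the fence and under the end stop. The force rose at q≈1.13 as expected. I'll press a bit harder, to about 16 N, then back off and check.

```bash
python3 - <<'E'
from lev import *
for k in range(3):
    p,o,n=pose(1.26); h=robot.line_to(p,vel=.015,rotation=o,guard=9)
    t=robot.observe(); f=F(n); j=Jg(t["tool_pos"]); print(h,round(f,1),round(t["time"],1),j.round(1))
    if f>10: break
robot.pause(.5); print(F(n))
q=1.15
p,o,n=pose(q,30); robot.line_to(p,vel=.08,rotation=o)
p,o,n=pose(q,30,z=140); robot.line_to(p,vel=.15)
robot.move_pose(W(-60,190,180),o)
t=robot.observe(); print(t["time"],Jg(t["tool_pos"]),t["ft_force"])
im=robot.grab_frame("top"); cv2.imwrite("pics/top4.png",cv2.resize(im[160:310,165:365],None,fx=4,fy=4,interpolation=cv2.INTER_CUBIC))
E
```

```text
True 9.3 14.1 [ 50.6 146.5]
True 10.4 14.6 [ 51.7 146.8]
8.976843147511968
16.8333 [-60.37254763 190.27119314] [-0.29836    -0.65315364 -0.5526138 ]
```

View pics/top4.png

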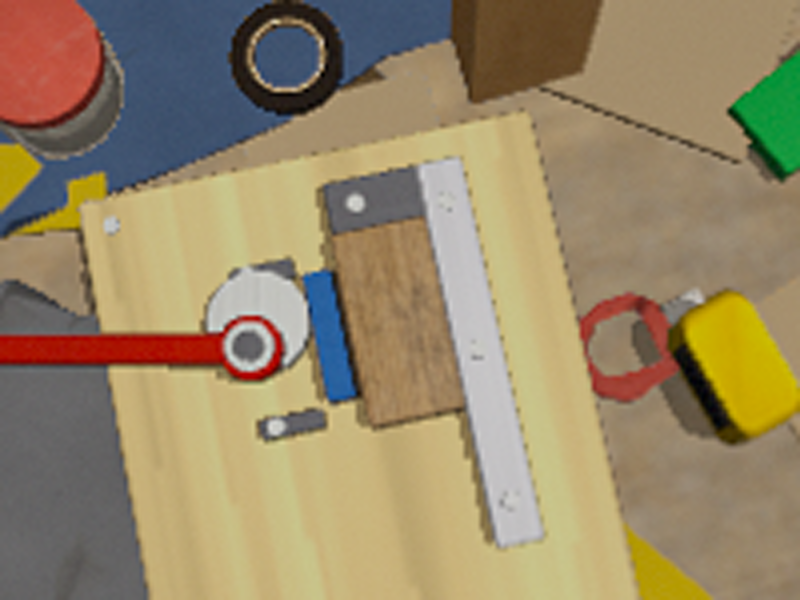

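The offcut sits flush against the stop at (375,225) and the fence at (440,310), with the jaw at (330,335) against it. I'll measure the lever angle and the offcut's squareness.

```bash
python3 - <<'E'
from lev import *
c=cal("top"); f=lambda u,v,z:Jg(onz(c,(165+u/4,160+v/4),z))
a=f(220,346,.076)-f(20,350,.076); print("q",np.radians(140)-np.arctan2(-a[1],-a[0]))
P=[f(u,v,.064) for u,v in [(332,235),(418,217),(462,408),(376,427)]]; print(np.round(P,1),np.mean(P,0))
for s in((0,3),(1,2)): d=P[s[0]]-P[s[1]]; print(np.arctan2(d[1],d[0]))
print(f(348,400,.063),f(332,270,.063))
E
```

```text
q 1.062207169045531
[[ 83.8  -6.1]
 [ 83.8 -46.3]
 [ -5.9 -47.5]
 [ -6.1  -7.8]] [ 38.87926983 -26.92956357]
0.019560560095581405
0.0124914141548823
[8.48374725 2.02797129] [68.12822352 -2.82085483]
```

```bash
python3 - <<'E'
from plant import robot
print(robot.job_done(), robot.observe()["time"])
E
```

```text
the job is handed in; nothing more can be done
the job is handed in; nothing more can be done
```

The offcut is pushed against the end stop and clamped between the blue jaw and the fence, with the lever at about 1.06–1.13 rad and the arm clear. The job is handed in, but no verdict came back, and I judged the clamp from about 9 N of held push on the lever, not from the jaw force itself.

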